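# Put two spent battery packs into the quarantine tray and shut its lid

## Robot

A 6-joint arm with a two-finger parallel gripper is mounted at the origin on a cart in front of the work surface, level with it; the furniture and walls round the work are solid. World frame = base frame: x ahead of the robot, y to its left, z up, the work surface at z = 0. Lengths are in m, angles in rad, forces in N, time in s.
With the tool pointing down it reaches from about 0.25 to 0.775 m from the base axis. Payload 4 kg.
Tool frame: the origin (TCP) lies between the finger pads; the fingertips stand 14 mm ahead of it and the grasp point (between the pads) lies 5 mm behind it (tip_reach is the distance from the TCP to the fingertips, in m); z points along the fingers, y is the line along which they close (so a half turn about z gives the same grasp; the last joint's range is limited). The gripper opens to 94 mm and grips with 3 to 60 N. Pads are 16 mm wide; open, the fingers measure 119 mm over their backs; the gripper's body (75 mm by 177 mm) begins 78 mm behind the grasp point.
Start: joints at [1.204, 0.087, 1.371, -0, 1.684, -0.103], TCP at [0.143, 0.531, 0.22] pointing down, gripper open.
Joint ranges: [-3.1, 3.1], [-0.76, 2.03], [0.27, 2.55], [-1.08, 4.22], [0.17, 2.65], [-2.57, 2.57]. Speed limits (rad/s): [2.79, 2.79, 3.14, 3.14, 3.14, 3.14].

## Interface

Orientations are given as [roll, pitch, yaw] about the fixed x, y, z axes, in that order (R = Rz(yaw) Ry(pitch) Rx(roll)).
In Python, from bench import * gives the robot as it stands. The module is installed in compiled form; this text tells all that it offers.
- The arm moves only by the tool servo_tool, never from a script. Its argument "targets" is a list of rows, each a list of 4 numbers: the shift along the tool's x, y, z in cm, then the turn about the tool's z in degrees. A call has 1 to 8 rows; each row is the pose to reach, as a shift and turn from the pose commanded when the call began, along the tool's axes at that moment; what a row does not reach only later rows make up. A row lasts 1/8 s, in which the tool goes at most 62.5 mm and 10.7 degrees, less where a joint would pass 70% of its speed; a pose out of reach is approached as far as the arm can. A call with a gripper value outside its range is refused whole. "claw" is the closure in counts, from 0 (fully open) to 255 (shut), set as the call begins (left out, the last holds). The fingers move at their own pace and stop on an object; the grip force is fixed at half the most. Time passes only in rows, so rows that repeat a pose let the fingers close. It gives the time, the measured TCP pose, the force, the opening and the grip force at its end, in the units of the state.
- get_obs(): the state, without advancing time (a new reading comes with each control period).
- snapshot(name): name is "scene" or "top"; returns the picture (400x640x3 uint8, blue, green, red); there is no depth.
- camera_model(name): a dict with "camera_matrix" (3x3 intrinsics, pixels), "camera_from_world" (4x4, takes a point from world to camera coordinates). Camera axes: x right, y up, looking along -z (the intrinsics and any distortion apply to the point x, -y, -z); pixel columns grow to the right and rows downward; lengths in m; the calibration is good to about 2 mm. A picture is of the moment at which its call begins. camera_model takes no time and is no camera call.
- close_job(): hands the job in; it is judged then, once.
The state is a dict: "time": time; "joint_positions": joint angles; "qvel": joint speeds; "joint_torque": joint torques, N m; "tool_pos": TCP position; "ee_rot": TCP orientation; "wrist_force": force on the tool from outside, world axes, zero at the start; "wrist_torque": the same for the moment, N m; "width": finger opening in m; "finger_force": force on a finger pad.
Only numpy, scipy, OpenCV 4.12 (cv2) and the standard library are available. Lean on these libraries where they do the work, as an engineer would, in place of code of your own. Each camera call takes 0.05 s, during which the arm holds its last target. There are 200 camera calls.

## Task

Slide the two spent battery packs along the loading deck of the grey tray, one after the other and never lifted off it, so that each drops into a pocket of its own and lies flat on the pocket's floor. Then swing the tray's lid fully shut over them. Leave the tape roll, the jar and the brush where they are.

Things in the scene. Friction and masses are not known exactly. Their poses are not given: they have to be found in the camera images.
- tray: grey plastic tray fixed to the bench, 247 (x) x 220 (y) x 22 mm high. Origin at bench level, mid-width, where the deck ends and the pockets begin; x away from the robot (pushing direction), y left. Flat rimless loading deck: x = -125 to 0, top z = 22. Two pockets: x = 0 to 106, 58 wide, 16 deep, centred at y = +45 and -45. All else up to x = 122 is level with the deck; only the lid stands higher
- pocket_left (a point): centre of the left pocket's floor (106 x 58 mm pocket, 16 mm below the deck); axes as the tray's
- pocket_right (a point): centre of the right pocket's floor, same size; axes as the tray's
- pack_left: flat tan battery pack, 93 (x, with its contact tab) x 42 (y) x 9 mm, solid body 87 mm long from x = -46 to +41, 8 thick, about 45 g, lying on the left half of the deck, roughly lengthwise towards the pockets but turned and shifted outward from the pocket's centre line. Origin at the centre of its underside, z up
- pack_right: a second, identical pack on the right half of the deck, likewise turned and shifted outward
- lid (a joint): angle of the aluminium lid, rad: 0 shut (flat over both pockets), 1.15 to 1.4 at the start (raised, leaning a little towards the robot), 1.7 the stop. Stiff hinge: it stays at any angle, about 3 N at the free edge moves it. Plate 3 mm thick, 170 wide (tray y), 118 from hinge to free edge, which is rolled 6 mm thick; no latch
- lid_hinge (a point): middle of the lid's hinge line (along the tray's y), 114 mm beyond the tray's origin, 24.5 mm above the bench
- lid_edge (a point): middle of the lid's free edge, moves with the lid; uppermost when open, over the end of the deck when shut
- tape: bystander: roll of brown tape lying flat, 60 mm across, 12 high; origin at the centre of its underside
- jar: bystander: small jar with a yellow cap, 36 mm across, 33 high; origin at the centre of its underside
- brush: bystander: black antistatic brush lying flat, 159 x 14 x 10 mm (long along its x); origin at the centre of its underside

How it is judged:
By the outcome, as a careful person would: the job done as asked, in the order asked, and still so for the second after the job is handed in, with the robot touching nothing.
It also fails if it takes over 66 s, if anything falls off the work surface, if the arm or the gripper's body presses on something with over 40 N, if the wrist force passes 120 N, or if a joint passes its speed limit or range.

## Working session

There is one attempt and no reset: what is moved stays moved. The work goes in short steps, Python scripts to look and compute and a tool call to move; the robot and the scene stay as the last step left them, time stands still between calls to the robot, and variables do not carry over. Pictures are saved under pics/ and viewed, at most 10 in all, crops included, and the job is handed in when it is done.

Besides the shell and the picture viewer there is one more tool, called after "Request:" as name([rows], argument=value, ...), one row to a line, values as JSON. servo_tool: Moves the arm, as the interface text tells. Its arguments: {"type":"object","properties":{"targets":{"type":"array"},"claw":{"type":"number"}},"required":["targets"]}

```bash
mkdir -p pics
cat > h.py <<'E'
from bench import *
import numpy as np, cv2
def ray(name,u,v,z):
    m=camera_model(name);K=np.array(m["camera_matrix"]);T=np.array(m["camera_from_world"])
    d=m.get("distortion",None)
    p=cv2.undistortPoints(np.array([[[u,v]]],float),K,np.array(d,float) if d is not None else None)[0,0]
    R=T[:3,:3];c=-R.T@T[:3,3];w=R.T@np.array([p[0],-p[1],-1.])
    return c+w*(z-c[2])/w[2]
def proj(name,P):
    m=camera_model(name);K=np.array(m["camera_matrix"]);T=np.array(m["camera_from_world"])
    q=T[:3,:3]@np.array(P)+T[:3,3];q=K@[q[0],-q[1],-q[2]];return q[:2]/q[2]
E
python3 - <<'E'
from h import *
for n in("scene","top"):
    cv2.imwrite(f"pics/{n}0.png",snapshot(n)); m=camera_model(n); print(m.keys(),np.round(m["camera_from_world"],3),m["camera_matrix"])
o=get_obs();print(o)
E
```

```text
dict_keys(['camera_matrix', 'camera_from_world']) [[ 0.755 -0.656 -0.004 -0.304]
 [ 0.408  0.466  0.785 -0.423]
 [-0.513 -0.594  0.619 -0.464]
 [ 0.     0.     0.     1.   ]] [[473.54795492   0.         321.18755017]
 [  0.         473.54795492 207.5638594 ]
 [  0.           0.           1.        ]]
dict_keys(['camera_matrix', 'camera_from_world']) [[-0.012 -1.    -0.002  0.265]
 [ 0.994 -0.012  0.105 -0.616]
 [-0.105 -0.001  0.994 -0.884]
 [ 0.     0.     0.     1.   ]] [[451.01277577   0.         316.12212088]
 [  0.         451.01277577 201.20117523]
 [  0.           0.           1.        ]]
{'time': 0.1, 'joint_positions': array([ 1.20392307e+00,  8.78731007e-02,  1.37203549e+00, -2.66037705e-06,
        1.68361533e+00, -1.03090935e-01]), 'qvel': array([ 8.58163144e-05, -1.34959778e-03, -3.03258050e-03,  9.99684866e-04,
       -1.18838222e-03,  1.19593623e-04]), 'joint_torque': array([ 2.46093092e-03, -3.41252732e+01, -3.03301442e+01,  7.20593962e-02,
        3.04091501e-02, -1.09296989e-04]), 'tool_pos': array([0.14324202, 0.53055383, 0.21845988]), 'ee_rot': array([-3.13967137e+00, -1.96113435e-04,  2.87780985e+00]), 'wrist_force': array([ 0.66684571, -0.08340392, -0.71724461]), 'wrist_torque': array([ 0.04308943,  0.03672027, -0.04716897]), 'finger_force': 0.0, 'width': 0.09399371105930876}
```

View pics/top0.png

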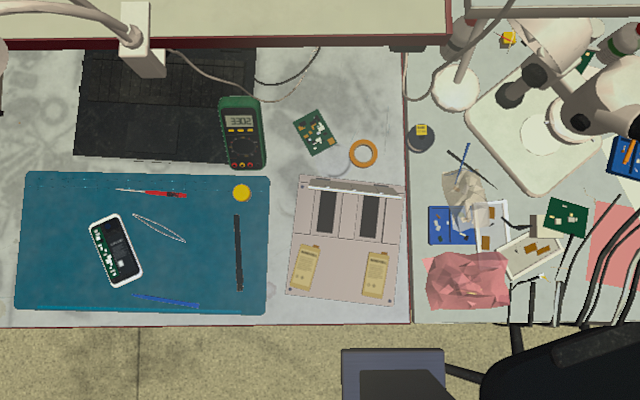

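View pics/scene0.png

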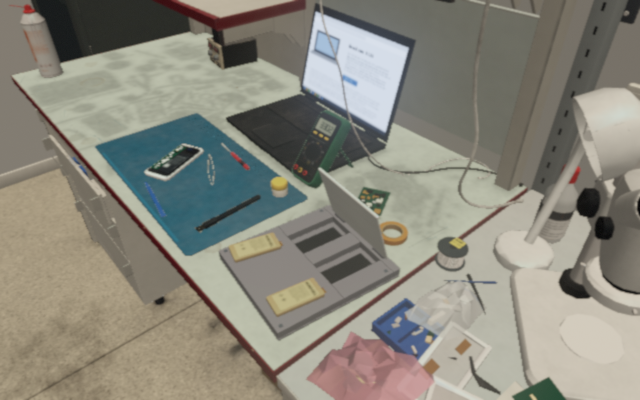

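The top view shows the tray at columns 285-407, rows 175-305, with packs near (303,267) and (377,272) and the lid raised around row 185. The jar is at (241,192), the brush at (239,252) and the tape at (363,153). I'll enlarge it for corners.

Run:
```python
from h import *
im=cv2.imread("pics/top0.png")[168:312,280:412]
im=cv2.resize(im,None,fx=4,fy=4,interpolation=cv2.INTER_CUBIC)
for i in range(0,132,20): cv2.putText(im,str(280+i),(4*i,8),0,.35,(0,0,255)); cv2.line(im,(4*i,0),(4*i,576),(0,0,255) ,1)if 0 else cv2.line(im,(4*i,10),(4*i,16),(0,0,255),1)
for j in range(12,144,20): cv2.putText(im,str(168+j),(0,4*j),0,.35,(0,0,255)); cv2.line(im,(24,4*j),(30,4*j),(0,0,255),1)
cv2.imwrite("pics/c0.png",im)
```

```text
(no output)
```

View pics/c0.png

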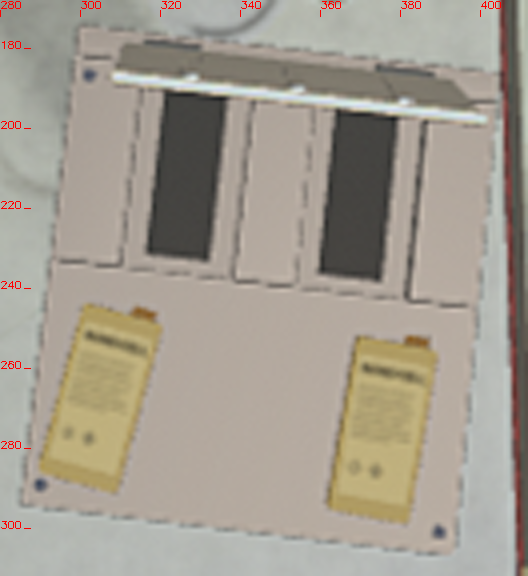

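The crop, with pixel = crop/4 + (280,168), shows these corners:
- **Deck near edge:** (22,505) to (450,553).
- **Pocket start line:** (55,261) to (473,305).
- **Left pack:** (80,304), (162,325), (119,492), (38,470).
- **Right pack:** (356,337), (438,352), (406,523), (328,508).
- **Lid edge:** (113,76) to (487,119).

Run:
```python
from h import *
r=lambda u,v,z:ray("top",280+u/4,168+v/4,z)
nl,nr,fl=[r(*p,.022)for p in((22,505),(450,553),(80,28))]
a=r(55,261,.022);b=r(473,305,.022)
print("near",nl,nr,"far",fl,"line",a,b)
d=(nr-nl);yaw1=np.arctan2(d[0],-d[1]);e=fl-nl;yaw2=np.arctan2(e[1],e[0])
print("len",np.linalg.norm(d),np.linalg.norm(e),"yaw",np.degrees([yaw1,yaw2]))
yaw=(yaw1+yaw2)/2; 
R=np.array([[np.cos(yaw),-np.sin(yaw)],[np.sin(yaw),np.cos(yaw)]])
o1=nl[:2]-R@[-.125,.11];o2=nr[:2]-R@[-.125,-.11];o3=fl[:2]-R@[.122,.11]
O=(o1+o2+o3)/3;print("O",o1,o2,o3,O,"yaw",yaw)
print("line in tray",R.T@(a[:2]-O),R.T@(b[:2]-O))
for n,c in dict(L=[(80,304),(162,325),(119,492),(38,470)],Rr=[(356,337),(438,352),(406,523),(328,508)]).items():
    q=np.array([R.T@(r(*p,.030)[:2]-O) for p in c])
    f=(q[0]+q[1])/2;bk=(q[2]+q[3])/2
    print(n,np.round(q*1000,1),"front",f,"back",bk,"yaw",np.degrees(np.arctan2((f-bk)[1],(f-bk)[0])), "len",np.linalg.norm(f-bk))
    print(" world back",O+R@bk)
# lid edge: find angle so edge pixel fits
for t in np.arange(1.1,1.45,.05):
    P=[*(O+R@[.114-.118*np.cos(t),0]),.0245+.118*np.sin(t)]
    print(round(t,2),(proj("top",P)-[280,168])*4,end=';')
```

```text
near [0.43241575 0.32131939 0.022     ] [0.40624657 0.10671303 0.022     ] far [0.67496537 0.29018782 0.022     ] line [0.55478529 0.30391005 0.022     ] [0.5299206  0.09134881 0.022     ]
len 0.2161960110640615 0.2445393553802689 yaw [-6.95234398 -7.31400091]
O [0.54278892 0.19664877] [0.54393846 0.20033965] [0.54025027 0.19618867] [0.54232588 0.1977257 ] yaw -0.12449734523427164
line in tray [-0.00082257  0.10690967] [ 0.00090019 -0.10709399]
L [[ -21.1   91.4]
 [ -27.    49.1]
 [-111.8   61.2]
 [-105.6  102.6]] front [-0.02405313  0.07022753] back [-0.10866508  0.08190194] yaw -7.855837496827607 len 0.08541354103302344
 world back [0.4446721  0.29248732]
Rr [[ -21.9  -48.7]
 [ -24.8  -90.4]
 [-110.8  -82.6]
 [-107.8  -43.3]] front [-0.02335343 -0.06952744] back [-0.1092891  -0.06295848] yaw -4.371210428601514 len 0.08618637051852375
 world back [0.42606473 0.14882558]
1.1 [292.55631904 144.80539155];1.15 [294.22344219 132.62340742];1.2 [295.87799305 120.18598971];1.25 [297.51402325 107.53567022];1.3 [299.12560868  94.71640565];1.35 [300.70688899  81.77330824];1.4 [302.25210712  68.75236056];
```

```bash
cat >> h.py <<'E'
from scipy.spatial.transform import Rotation as Ro
O=np.array([.5423,.1977]);YAW=-.1245
c,s=np.cos(YAW),np.sin(YAW);RT=np.array([[c,-s],[s,c]])
def go(tx,ty,z,yawdeg):
    "print shift (cm) & turn for TCP at tray tx,ty (mm), tip-down, tool yaw yawdeg rel. tray (+180)"
    o=get_obs();R=Ro.from_euler("xyz",o["ee_rot"]).as_matrix()
    P=np.array([*(O+RT@(np.array([tx,ty])/1000)),z/1000])
    yaw=np.degrees(YAW)+yawdeg+180;cur=np.degrees(np.arctan2(R[1,0],R[0,0]))
    t=-(yaw-cur);t=(t+180)%360-180
    print("shift",np.round(R.T@(P-o["tool_pos"])*100,2),"turn",round(t,1),"t",round(o["time"],2),"j",np.round(o["joint_positions"],2))
def where():
    o=get_obs();print("tray xy",np.round(RT.T@(o["tool_pos"][:2]-O)*1000,1),"z",round(o["tool_pos"][2]*1000,1),"F",np.round(o["wrist_force"],1),"w",round(o["width"]*1000,1),round(float(o["finger_force"]),1))
E
python3 - <<'E'
from h import *
a=np.radians(-7.9);d=18
print(-66.4-d*np.cos(a),76.1-d*np.sin(a))
go(-66.4-d*np.cos(a),76.1-d*np.sin(a),90,-7.9);go(-66.4-d*np.cos(a),76.1-d*np.sin(a),39,-7.9)
E
```

```text
-84.22917033828956 78.57400182866863
shift [-37.77 -15.09  12.87] turn -0.1 t 0.1 j [ 1.2   0.09  1.37 -0.    1.68 -0.1 ]
shift [-37.78 -15.08  17.97] turn -0.1 t 0.1 j [ 1.2   0.09  1.37 -0.    1.68 -0.1 ]
```

Request:
servo_tool([
  [-5, -2, 1, 0],
  [-10.5, -4.2, 2, 0],
  [-16, -6.4, 4, 0],
  [-21.5, -8.6, 6, 0],
  [-27, -10.8, 8, 0],
  [-32.5, -13, 10.5, 0],
  [-37.8, -15.1, 12.9, 0],
  [-37.8, -15.1, 12.9, 0],
])

```text
time: 1.1
tool_pos: [0.4697, 0.2832, 0.0872]
ee_rot: [-3.137, -0.004, 2.872]
wrist_force: [0.4, -0.4, -0.2]
width: 0.0939
finger_force: 0.0
```

Run:
```python
from h import *
where();go(-84.2,78.6,39,-7.9);im=snapshot("scene");cv2.imwrite("pics/s1.png",cv2.resize(im[170:350,180:420],None,fx=3,fy=3,interpolation=2))
```

```text
tray xy [-82.6  75.8] z 87.2 F [ 0.4 -0.4 -0.2] w 93.9 0.0
shift [0.18 0.28 4.82] turn -0.4 t 1.1 j [ 0.44  0.15  1.57 -0.    1.43 -0.86]
```

View pics/s1.png

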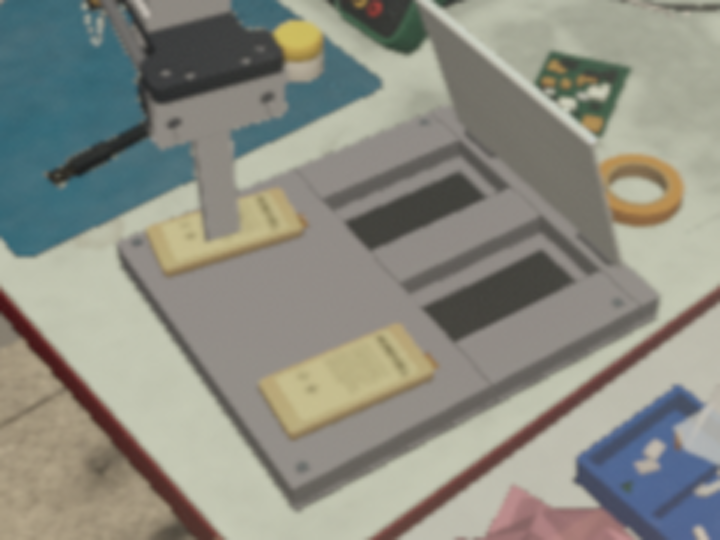

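The gripper stands over the left pack, with the near finger's tip at crop (222,235) and the lid and right pack untouched. Next I descend.

Request:
servo_tool([
  [0.2, 0.3, 1.5, 0],
  [0.2, 0.3, 3, 0],
  [0.2, 0.3, 4, 0],
  [0.2, 0.3, 4.6, 0],
  [0.2, 0.3, 4.6, 0],
  [0.2, 0.3, 4.6, 0],
])

```text
time: 1.9
tool_pos: [0.4682, 0.2903, 0.045]
ee_rot: [3.141, 0.001, 2.878]
wrist_force: [0.1, 0.0, 0.9]
width: 0.094
finger_force: 0.0
```

Run:
```python
from h import *
where();go(-84.2,78.6,39,-7.9)
```

```text
tray xy [-85.1  82.7] z 45.0 F [0.1 0.  0.9] w 94.0 0.0
shift [-0.14 -0.39  0.6 ] turn -0.1 t 1.9 j [ 0.45  0.19  1.61  0.    1.34 -0.86]
```

Request:
servo_tool([
  [-0.1, -0.4, 0.3, 0],
  [-0.1, -0.4, 0.6, 0],
  [-0.1, -0.4, 0.6, 0],
  [-0.1, -0.4, 0.6, 0],
])

```text
time: 2.4
tool_pos: [0.4678, 0.286, 0.0385]
ee_rot: [3.141, 0.0, 2.878]
wrist_force: [0.5, -0.5, -0.3]
width: 0.0941
finger_force: 0.0
```

Request:
servo_tool([
  [0, 0, 0, 0],
  [0, 0, 0, 0],
  [0, 0, 0, 0],
  [0, 0, 0, 0],
  [0, 0, 0, 0],
  [0, 0, 0, 0],
], claw=255)

```text
time: 3.15
tool_pos: [0.4677, 0.286, 0.0385]
ee_rot: [3.141, 0.0, 2.878]
wrist_force: [-0.2, 0.4, -0.4]
width: 0.0414
finger_force: 30.0
```

Run:
```python
from h import *
where()
o=get_obs(); tr=RT.T@(o["tool_pos"][:2]-O)*1000; R=Ro.from_euler("xyz",o["ee_rot"]).as_matrix()
print(np.degrees(np.arctan2(-R[1,0],-R[0,0])-YAW))
go(-56,45,39,0);go(-20,45,39,0)
```

```text
tray xy [-84.9  78.4] z 38.5 F [-0.2  0.4 -0.4] w 41.4 30.0
-7.978072628860693
shift [-3.33 -2.9  -0.05] turn -8.0 t 3.15 j [ 0.45  0.19  1.63  0.    1.33 -0.86]
shift [-6.89 -2.4  -0.05] turn -8.0 t 3.15 j [ 0.45  0.19  1.63  0.    1.33 -0.86]
```

Request:
servo_tool([
  [-0.3, -0.8, 0, -2],
  [-0.7, -1.6, 0, -4],
  [-1.1, -2.4, 0, -6],
  [-1.5, -3.2, 0, -8],
  [-2.7, -3, 0, -8],
  [-3.9, -2.8, 0, -8],
  [-3.9, -2.8, 0, -8],
  [-3.9, -2.8, 0, -8],
])

```text
time: 4.15
tool_pos: [0.4985, 0.2489, 0.0385]
ee_rot: [3.141, 0.0, 3.017]
wrist_force: [0.6, 0.6, 1.0]
width: 0.0414
finger_force: 30.0
```

Run:
```python
from h import *
where();go(-8,45,38.5,0)
im=snapshot("top")[168:312,280:412];cv2.imwrite("pics/c1.png",cv2.resize(im,None,fx=4,fy=4,interpolation=cv2.INTER_CUBIC))
```

```text
tray xy [-49.9  45.4] z 38.5 F [0.6 0.6 1. ] w 41.4 30.0
shift [-4.19 -0.04  0.  ] turn 0.0 t 4.15 j [ 0.36  0.21  1.6   0.    1.33 -1.09]
```

View pics/c1.png

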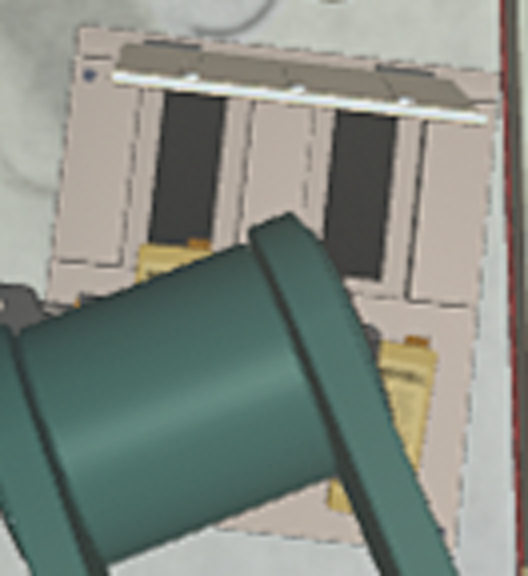

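The pack's front edge spans about crop columns 138-220, centred on the pocket mouth (122-235), with the nose just over it. Sliding on.

Request:
servo_tool([
  [-1, 0, 0, 0],
  [-2, 0, 0, 0],
  [-3, 0, 0, 0],
  [-4.1, 0, 0, 0],
  [-4.1, 0, 0, 0],
  [-4.1, 0, 0, 0],
])

```text
time: 4.95
tool_pos: [0.5392, 0.2436, 0.0385]
ee_rot: [3.141, 0.001, 3.017]
wrist_force: [1.5, -0.8, 1.8]
width: 0.0417
finger_force: 30.0
```

Request:
servo_tool([
  [0, 0, 0, 0],
  [0, 0, 0, 0],
  [0, 0, 0, 0],
  [0, 0, 0, 0],
], claw=80)

```text
time: 5.45
tool_pos: [0.5387, 0.2437, 0.0385]
ee_rot: [3.142, -0.0, 3.017]
wrist_force: [-0.2, 0.5, 0.8]
width: 0.0642
finger_force: 0.0
```

Run:
```python
from h import *
where();go(-55,45,75,0)
im=snapshot("scene");cv2.imwrite("pics/s2.png",cv2.resize(im[170:350,180:420],None,fx=3,fy=3,interpolation=2))
```

```text
tray xy [-9.3 45.2] z 38.5 F [-0.2  0.5  0.8] w 64.2 0.0
shift [ 4.57 -0.02 -3.65] turn 0.0 t 5.45 j [ 0.33  0.28  1.52  0.    1.35 -1.12]
```

View pics/s2.png

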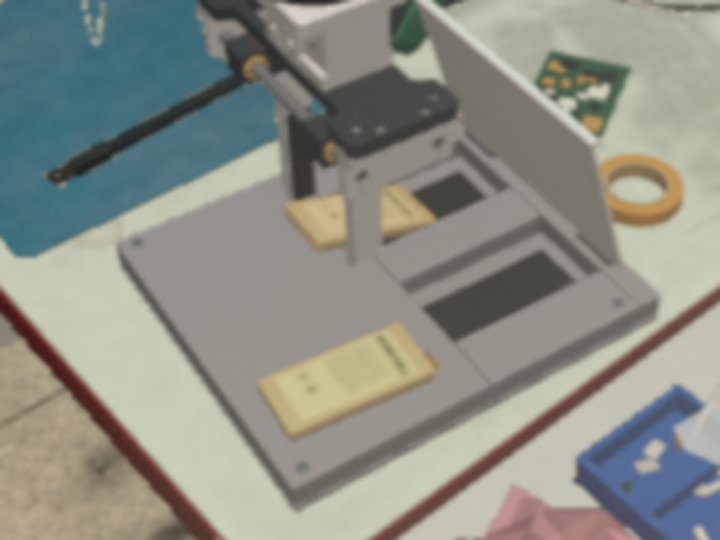

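The left pack has tipped nose-first into its pocket, with the fingers free on both sides. Now I raise, go behind it, narrow the fingers and push.

Request:
servo_tool([
  [0, 0, -2.5, 0],
  [0, 0, -5, 0],
  [2.5, 0, -5, 0],
  [5.5, 0, -5, 0],
  [5.5, 0, -5, 0],
])

```text
time: 6.12
tool_pos: [0.4829, 0.2508, 0.0886]
ee_rot: [3.142, -0.0, 3.019]
wrist_force: [-0.0, 0.2, 0.5]
width: 0.0646
finger_force: 0.0
```

Request:
servo_tool([
  [0, 0, 0, 0],
  [0, 0, 1, 0],
  [0, 0, 3, 0],
  [0, 0, 5, 0],
  [0, 0, 5, 0],
  [0, 0, 5, 0],
  [0, 0, 5, 0],
], claw=190)

```text
time: 7.0
tool_pos: [0.4843, 0.2504, 0.0382]
ee_rot: [-3.141, -0.0, 3.017]
wrist_force: [-0.4, -0.3, -0.1]
width: 0.0241
finger_force: 0.0
```

Run:
```python
from h import *
where();go(-3,45,38.5,0)
```

```text
tray xy [-64.1  45.1] z 38.2 F [-0.4 -0.3 -0.1] w 24.1 0.0
shift [-6.11 -0.01 -0.03] turn 0.0 t 7.0 j [ 0.37  0.18  1.63  0.    1.33 -1.07]
```

Request:
servo_tool([
  [-1, 0, 0, 0],
  [-2, 0, 0, 0],
  [-2.8, 0, 0, 0],
  [-3.6, 0, 0, 0],
  [-4.4, 0, 0, 0],
  [-5.2, 0, 0, 0],
  [-5.8, 0, 0, 0],
  [-6.3, 0, 0, 0],
])

```text
time: 8.0
tool_pos: [0.5472, 0.2426, 0.0385]
ee_rot: [3.141, 0.0, 3.017]
wrist_force: [0.4, 0.9, -0.5]
width: 0.024
finger_force: 0.0
```

Request:
servo_tool([
  [0, 0, 0, 0],
  [0, 0, 0, 0],
  [1.5, 0, -1, 0],
  [3.5, 0, -5, 0],
  [3.5, 0, -8, 0],
  [3.5, 0, -8, 0],
])

```text
time: 8.75
tool_pos: [0.513, 0.2481, 0.1225]
ee_rot: [3.138, 0.007, 3.018]
wrist_force: [0.2, -0.2, -0.4]
width: 0.024
finger_force: 0.0
```

Run:
```python
from h import *
where()
a=np.radians(-4.4);d=18
print(-66.3-d*np.cos(a),-66.2-d*np.sin(a))
go(-66.3-d*np.cos(a),-66.2-d*np.sin(a),100,-4.4)
im=snapshot("scene");cv2.imwrite("pics/s3.png",cv2.resize(im[170:350,180:420],None,fx=3,fy=3,interpolation=2))
```

```text
tray xy [-35.3  46.3] z 122.5 F [ 0.2 -0.2 -0.4] w 24.0 0.0
-84.24694954008456 -64.81905749371727
shift [  4.92 -11.12   2.18] turn 4.5 t 8.75 j [ 0.35  0.16  1.48  0.    1.49 -1.1 ]
```

View pics/s3.png

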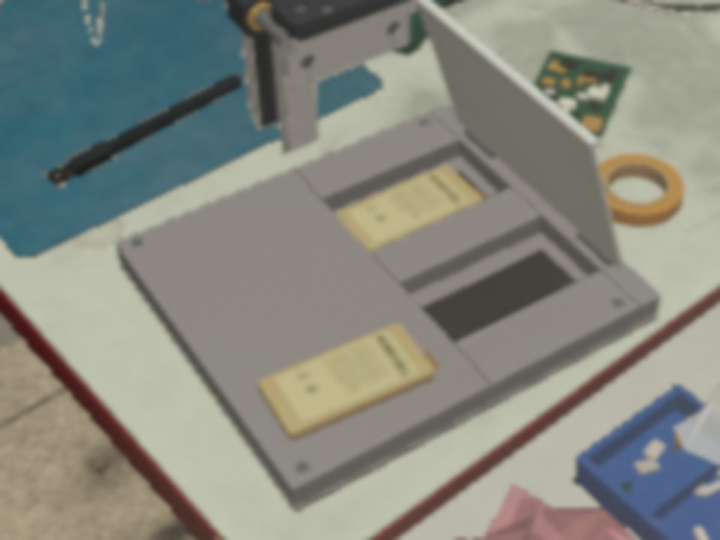

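The left pack seems to lie inside its pocket, with its rear corners at crop (340,208) and (372,248). I'll check against the projected pose and move to the right pack.

Request:
servo_tool([
  [1, -3, 0.5, 1.5],
  [2.5, -6, 1, 3],
  [4, -9, 1.5, 4.5],
  [4.9, -11.1, 2, 4.5],
  [4.9, -11.1, 2.2, 4.5],
  [4.9, -11.1, 2.2, 4.5],
], claw=0)

```text
time: 9.55
tool_pos: [0.4492, 0.1433, 0.0954]
ee_rot: [-3.142, -0.002, 2.939]
wrist_force: [0.2, 0.4, -0.3]
width: 0.0806
finger_force: 0.0
```

Run:
```python
from h import *
for lab,x0,z,zf in(("flat",7,14,14),("rear up on edge",-2,30,15)):
  for x,y,zz in((x0,66,z),(x0,24,z),(x0+87,66,zf),(x0+87,24,zf)):
    w=O+RT@(np.array([x,y])/1000);print(lab,x,y,np.round((proj("scene",[*w,zz/1000])-[180,170])*3))
where();go(-84.2,-64.8,38.5,-4.4)
```

```text
flat 7 66 [337. 210.]
flat 7 24 [372. 249.]
flat 94 66 [450. 161.]
flat 94 24 [487. 196.]
rear up on edge -2 66 [323. 197.]
rear up on edge -2 24 [359. 235.]
rear up on edge 85 66 [439. 164.]
rear up on edge 85 24 [476. 200.]
tray xy [-85.6 -65.6] z 95.4 F [ 0.2  0.4 -0.3] w 80.6 0.0
shift [-0.14  0.09  5.69] turn -0.1 t 9.55 j [ 0.19 -0.03  1.74  0.    1.43 -1.18]
```

The pixels match "flat in the pocket". Now the right pack.

Request:
servo_tool([
  [-0.1, 0.1, 0, 0],
  [-0.1, 0.1, 1.5, 0],
  [-0.1, 0.1, 3, 0],
  [-0.1, 0.1, 4.5, 0],
  [-0.1, 0.1, 5.5, 0],
  [-0.1, 0.1, 5.7, 0],
  [-0.1, 0.1, 5.7, 0],
  [-0.1, 0.1, 5.7, 0],
])

```text
time: 10.55
tool_pos: [0.4514, 0.1438, 0.0401]
ee_rot: [3.141, 0.001, 2.939]
wrist_force: [-0.2, -0.6, 0.4]
width: 0.094
finger_force: 0.0
```

Run:
```python
from h import *
where();go(-84.2,-64.8,38.5,-4.4)
```

```text
tray xy [-83.6 -64.8] z 40.1 F [-0.2 -0.6  0.4] w 94.0 0.0
shift [ 0.06 -0.01  0.16] turn -0.1 t 10.55 j [ 0.19  0.03  1.8   0.    1.31 -1.18]
```

Request:
servo_tool([
  [0, 0, 0.15, 0],
  [0, 0, 0.15, 0],
])

```text
time: 10.8
tool_pos: [0.4508, 0.1437, 0.0381]
ee_rot: [3.141, 0.0, 2.939]
wrist_force: [-0.6, 0.1, -0.6]
width: 0.0939
finger_force: 0.0
```

Request:
servo_tool([
  [0, 0, 0, 0],
  [0, 0, 0, 0],
  [0, 0, 0, 0],
  [0, 0, 0, 0],
  [0, 0, 0, 0],
  [0, 0, 0, 0],
], claw=255)

```text
time: 11.55
tool_pos: [0.4508, 0.1437, 0.038]
ee_rot: [3.141, -0.0, 2.939]
wrist_force: [-0.4, 0.0, 0.0]
width: 0.0417
finger_force: 30.0
```

Run:
```python
from h import *
where();go(-75,-45,38.5,0);go(-9,-45,38.5,0)
```

```text
tray xy [-84.1 -64.9] z 38.0 F [-0.4  0.   0. ] w 41.7 30.0
shift [-0.75  2.06 -0.05] turn -4.5 t 11.55 j [ 0.19  0.03  1.8   0.    1.31 -1.18]
shift [-7.33  2.57 -0.05] turn -4.5 t 11.55 j [ 0.19  0.03  1.8   0.    1.31 -1.18]
```

Request:
servo_tool([
  [-0.2, 0.7, 0, -1.5],
  [-0.5, 1.4, 0, -3],
  [-0.8, 2.1, 0, -4.5],
  [-2, 2.2, 0, -4.5],
  [-3.3, 2.3, 0, -4.5],
  [-4.6, 2.4, 0, -4.5],
  [-6, 2.5, 0, -4.5],
  [-7.3, 2.6, 0, -4.5],
])

```text
time: 12.55
tool_pos: [0.5286, 0.1542, 0.038]
ee_rot: [3.141, -0.0, 3.017]
wrist_force: [-1.2, -0.8, 1.4]
width: 0.0417
finger_force: 30.0
```

Request:
servo_tool([
  [0, 0, 0, 0],
  [0, 0, 0, 0],
])

```text
time: 12.8
tool_pos: [0.5278, 0.1544, 0.038]
ee_rot: [3.141, 0.0, 3.017]
wrist_force: [-0.6, -0.7, 0.3]
width: 0.0415
finger_force: 30.0
```

Request:
servo_tool([
  [0, 0, 0, 0],
  [0, 0, 0, 0],
  [0, 0, 0, 0],
  [0, 0, 0, 0],
], claw=80)

```text
time: 13.3
tool_pos: [0.5274, 0.1545, 0.038]
ee_rot: [3.142, -0.0, 3.018]
wrist_force: [-0.2, 0.6, 0.2]
width: 0.0645
finger_force: 0.0
```

Run:
```python
from h import *
where()
im=snapshot("scene");cv2.imwrite("pics/s4.png",cv2.resize(im[170:350,180:420],None,fx=3,fy=3,interpolation=2))
```

```text
tray xy [ -9.4 -44.7] z 38.0 F [-0.2  0.6  0.2] w 64.5 0.0
```

View pics/s4.png

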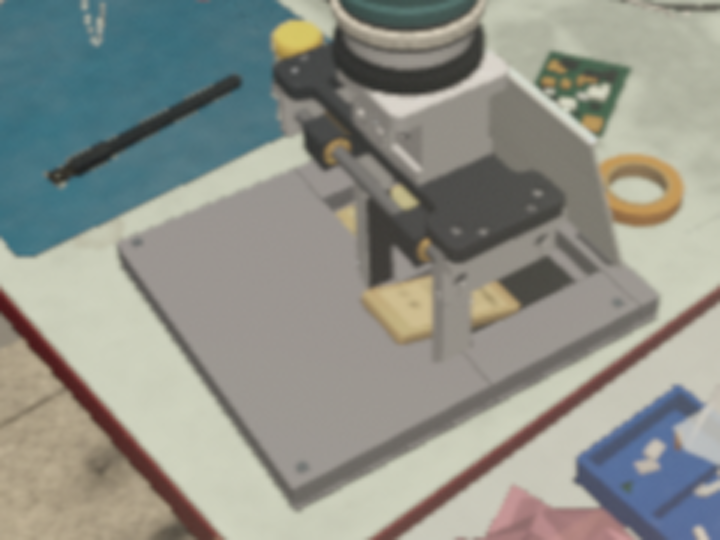

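The right pack is tipped nose-down into its pocket (rear at crop (365,300)), with the fingers clear. I'll push it the same way as the left.

Request:
servo_tool([
  [0, 0, -2.5, 0],
  [0, 0, -5, 0],
  [2.5, 0, -5, 0],
  [5.5, 0, -5, 0],
  [5.5, 0, -5, 0],
])

```text
time: 13.98
tool_pos: [0.4717, 0.1615, 0.088]
ee_rot: [3.142, -0.0, 3.018]
wrist_force: [0.3, -0.4, 0.3]
width: 0.0644
finger_force: 0.0
```

Request:
servo_tool([
  [0, 0, 0, 0],
  [0, 0, 1, 0],
  [0, 0, 3, 0],
  [0, 0, 5, 0],
  [0, 0, 5, 0],
  [0, 0, 5, 0],
  [0, 0, 5, 0],
], claw=190)

```text
time: 14.85
tool_pos: [0.473, 0.1612, 0.0376]
ee_rot: [-3.141, -0.001, 3.017]
wrist_force: [-0.3, 0.2, -0.0]
width: 0.0243
finger_force: 0.0
```

Request:
servo_tool([
  [-1, 0, 0, 0],
  [-2, 0, 0, 0],
  [-2.8, 0, 0, 0],
  [-3.6, 0, 0, 0],
  [-4.4, 0, 0, 0],
  [-5.2, 0, 0, 0],
  [-5.8, 0, 0, 0],
  [-6.3, 0, 0, 0],
])

```text
time: 15.85
tool_pos: [0.5359, 0.1535, 0.038]
ee_rot: [3.141, 0.0, 3.017]
wrist_force: [0.3, 0.7, -0.7]
width: 0.0238
finger_force: 0.0
```

Request:
servo_tool([
  [0, 0, 0, 0],
  [0, 0, 0, 0],
  [1.5, 0, -1, 0],
  [3.5, 0, -5, 0],
  [5.5, 0, -10, 0],
  [5.5, 0, -13, 0],
  [5.5, 0, -13, 0],
  [5.5, 0, -13, 0],
])

```text
time: 16.85
tool_pos: [0.4801, 0.1601, 0.1664]
ee_rot: [-3.141, -0.002, 3.017]
wrist_force: [0.6, 0.4, -0.1]
width: 0.024
finger_force: 0.0
```

Run:
```python
from h import *
where()
im=snapshot("scene");cv2.imwrite("pics/s5.png",cv2.resize(im[170:350,180:420],None,fx=3,fy=3,interpolation=2))
for x,y,zz in((7,-24,14),(7,-66,14),(94,-24,14),(94,-66,14)):
    w=O+RT@(np.array([x,y])/1000);print(x,y,np.round((proj("scene",[*w,zz/1000])-[180,170])*3))
go(-10,0,160,0)
```

```text
tray xy [-57. -45.] z 166.4 F [ 0.6  0.4 -0.1] w 24.0 0.0
7 -24 [415. 295.]
7 -66 [456. 339.]
94 -24 [533. 239.]
94 -66 [575. 279.]
shift [-4.73  4.51  0.55] turn 0.0 t 16.9 j [ 0.21  0.01  1.56  0.    1.58 -1.24]
```

View pics/s5.png

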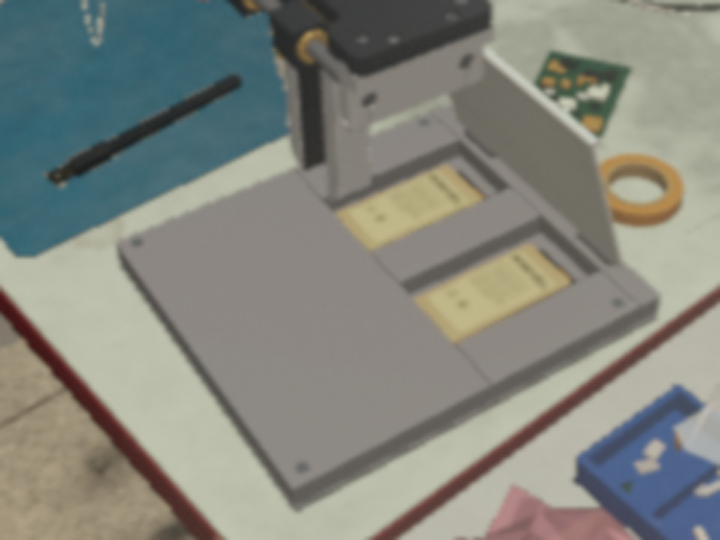

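Both packs lie flat, and the right one's rear corners at (415,295) and (456,340) match the projection. Before the lid, I check the overhead shelf's position by triangulating its corner (scene (305,8), top (447,38)) and plan the arc.

Run:
```python
from h import *
best=min((np.linalg.norm(ray("top",447,38,z)[:2]-ray("scene",305,8,z)[:2]),z) for z in np.arange(.0,.9,.01))
print(best,ray("top",447,38,best[1]))
print("start corner over lid world",O+RT@[.125,0])
for t in (1.35,1.29,1.2,1.1,1.,.9,.8,.7,.6,.5,.4,.3,.2,.1,0):
    r=95;print(t,"TCP x",round(114-r*np.cos(t)+1.5*np.sin(t)+8,1),"z",round(24.5+r*np.sin(t)+1.5*np.cos(t)+14,1))
go(135,0,175,0)
```

```text
(np.float64(0.2298982872493724), np.float64(0.44)) [0.76568907 0.10175831 0.44      ]
start corner over lid world [0.66633249 0.18217767]
1.35 TCP x 102.7 z 131.5
1.29 TCP x 97.1 z 130.2
1.2 TCP x 89.0 z 127.6
1.1 TCP x 80.2 z 123.8
1.0 TCP x 71.9 z 119.3
0.9 TCP x 64.1 z 113.8
0.8 TCP x 56.9 z 107.7
0.7 TCP x 50.3 z 100.8
0.6 TCP x 44.4 z 93.4
0.5 TCP x 39.3 z 85.4
0.4 TCP x 35.1 z 76.9
0.3 TCP x 31.7 z 68.0
0.2 TCP x 29.2 z 58.8
0.1 TCP x 27.6 z 49.5
0 TCP x 27.0 z 40.0
shift [-19.22   4.51  -1.01] turn 0.0 t 16.9 j [ 0.21  0.01  1.56  0.    1.58 -1.24]
```

Request:
servo_tool([
  [0, 2, -2.5, 0],
  [-3, 4.5, -2.5, 0],
  [-6, 4.5, -2.5, 0],
  [-9, 4.5, -2.5, 0],
  [-12, 4.5, -2.5, 0],
  [-15, 4.5, -2.5, 0],
  [-17, 4.5, -2.5, 0],
  [-17, 4.5, -2.5, 0],
])

```text
time: 17.9
tool_pos: [0.6552, 0.1832, 0.1892]
ee_rot: [-3.14, -0.005, 3.016]
wrist_force: [-0.6, 0.3, -0.2]
width: 0.024
finger_force: 0.0
```

Request:
servo_tool([
  [0, 0, 0, 0],
  [0, 0, 0, 0],
])

```text
time: 18.15
tool_pos: [0.6543, 0.1841, 0.1928]
ee_rot: [-3.142, -0.001, 3.018]
wrist_force: [0.1, 0.1, 0.3]
width: 0.0244
finger_force: 0.0
```

Run:
```python
from h import *
where();go(112,0,132,0)
im=snapshot("scene");cv2.imwrite("pics/s6.png",cv2.resize(im[100:320,230:450],None,fx=2.7,fy=2.7,interpolation=2))
```

```text
tray xy [112.8   0.5] z 192.8 F [0.1 0.1 0.3] w 24.4 0.0
shift [ 0.08 -0.05  6.08] turn 0.0 t 18.15 j [ 0.19  0.39  1.06  0.    1.69 -1.26]
```

View pics/s6.png

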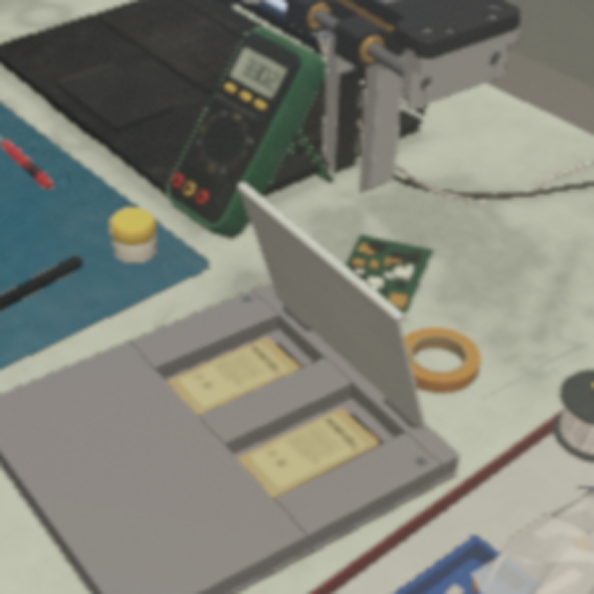

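The narrow fingers stand above and behind the lid's free edge, clear of the multimeter, tape and jar; both packs are still flat. I'll lower and sweep the lid along its arc.

Request:
servo_tool([
  [0, 0, 2, 0],
  [0, 0, 4, 0],
  [0, 0, 6.2, 0],
  [0, 0, 6.2, 0],
  [0, 0, 6.2, 0],
])

```text
time: 18.82
tool_pos: [0.6553, 0.184, 0.1316]
ee_rot: [3.141, 0.001, 3.018]
wrist_force: [0.6, 1.1, 0.1]
width: 0.0239
finger_force: 0.0
```

Request:
servo_tool([
  [1.2, 0, 0, 0],
  [2.3, 0, 0.2, 0],
  [3.2, 0, 0.6, 0],
  [4, 0, 1.1, 0],
  [4.8, 0, 1.6, 0],
  [5.5, 0, 2.2, 0],
  [6.2, 0, 2.9, 0],
  [6.8, 0, 3.7, 0],
])

```text
time: 19.82
tool_pos: [0.5871, 0.1925, 0.0933]
ee_rot: [3.141, -0.001, 3.018]
wrist_force: [-0.6, 0.8, 1.1]
width: 0.0238
finger_force: 0.5
```

Run:
```python
from h import *
where();go(29,0,59,0);go(27,0,40,0)
im=snapshot("scene");T=[]
# lid edge ends for candidate angles vs. picture brightness printed as pixels
for t in(.4,.5,.6,.7,.8):
    P=[*(O+RT@[.114-.118*np.cos(t),-.085]),.0245+.118*np.sin(t)];print(t,np.round(proj("scene",P)))
```

```text
tray xy [45.1  0.4] z 93.3 F [-0.6  0.8  1.1] w 23.8 0.5
shift [ 1.6  -0.04  3.43] turn 0.0 t 19.82 j [ 0.22  0.29  1.38  0.    1.47 -1.22]
shift [ 1.8  -0.04  5.33] turn 0.0 t 19.82 j [ 0.22  0.29  1.38  0.    1.47 -1.22]
0.4 [338. 267.]
0.5 [341. 261.]
0.6 [344. 255.]
0.7 [348. 249.]
0.8 [352. 243.]
```

Request:
servo_tool([
  [0.6, 0, 0.8, 0],
  [1, 0, 1.6, 0],
  [1.3, 0, 2.5, 0],
  [1.6, 0, 3.4, 0],
  [1.7, 0, 4.3, 0],
])

```text
time: 20.5
tool_pos: [0.5703, 0.1945, 0.0502]
ee_rot: [-3.141, -0.001, 3.017]
wrist_force: [-1.6, -0.7, 1.1]
width: 0.0241
finger_force: 0.4
```

Request:
servo_tool([
  [0, 0, 0.5, 0],
  [0, 0, 0.9, 0],
  [0, 0, 1.1, 0],
  [0, 0, 1.1, 0],
])

```text
time: 21.0
tool_pos: [0.571, 0.1945, 0.0403]
ee_rot: [3.141, 0.001, 3.017]
wrist_force: [-1.0, -0.7, 1.5]
width: 0.024
finger_force: 0.7
```

Run:
```python
from h import *
where()
```

```text
tray xy [28.9  0.4] z 40.3 F [-1.  -0.7  1.5] w 24.0 0.7
```

Request:
servo_tool([
  [0, 0, 0.1, 0],
  [0, 0, 0.2, 0],
  [0, 0, 0.2, 0],
])

```text
time: 21.38
tool_pos: [0.5711, 0.1945, 0.0402]
ee_rot: [3.141, 0.001, 3.017]
wrist_force: [-4.0, -1.0, 8.2]
width: 0.024
finger_force: 4.4
```

The fingers met a firm stop at 8 N with the tips at 26 mm, the height of the shut lid's top. Now I retreat and check numerically.

Request:
servo_tool([
  [0, 0, -1, 0],
  [0, 0, -4, 0],
  [2, 0, -8, 0],
  [7, 0, -12, 0],
  [12, 0, -14, 0],
  [17, 0, -14, 0],
  [20, 0, -14, 0],
  [20, 0, -14, 0],
])

```text
time: 22.38
tool_pos: [0.3714, 0.2196, 0.1786]
ee_rot: [3.14, 0.002, 3.019]
wrist_force: [0.8, 0.7, 0.2]
width: 0.0242
finger_force: 0.0
```

Run:
```python
from h import *
where()
im=snapshot("scene");im0=cv2.imread("pics/scene0.png");g=im.astype(int).sum(2)//3
# profile along tray x at several y on the deck: where does lid edge begin (expected x=-4 at z 27.5 if shut)
for y in(-78,-60,60,78):
    pr=[]
    for x in range(-24,20,2):
        u,v=proj("scene",[*(O+RT@(np.array([x,y])/1000)),.0275]);pr.append(g[int(round(v)),int(round(u))])
    print(y,pr)
# bystanders: change against first picture
d=cv2.absdiff(im,im0).max(2)
for n,(u,v,r) in dict(tape=(392,233,14),jar=(280,187,9),brush=(228,213,25)).items(): print(n,d[v-r:v+r,u-r:u+r].mean(),d[v-r:v+r,u-r:u+r].max())
t=snapshot("top").astype(int).sum(2)//3;print([t[int(round(v)),int(round(u))] for x in range(-24,20,2) for u,v in[proj("top",[*(O+RT@(np.array([x,-70])/1000)),.0275])]])
```

```text
tray xy [-172.3    0.5] z 178.6 F [0.8 0.7 0.2] w 24.2 0.0
-78 [np.int64(136), np.int64(136), np.int64(136), np.int64(136), np.int64(136), np.int64(136), np.int64(136), np.int64(137), np.int64(146), np.int64(185), np.int64(195), np.int64(196), np.int64(196), np.int64(198), np.int64(198), np.int64(198), np.int64(199), np.int64(200), np.int64(200), np.int64(198), np.int64(198), np.int64(199)]
-60 [np.int64(136), np.int64(136), np.int64(136), np.int64(136), np.int64(136), np.int64(136), np.int64(136), np.int64(136), np.int64(154), np.int64(177), np.int64(196), np.int64(194), np.int64(196), np.int64(199), np.int64(200), np.int64(200), np.int64(201), np.int64(201), np.int64(201), np.int64(201), np.int64(200), np.int64(201)]
60 [np.int64(134), np.int64(134), np.int64(134), np.int64(134), np.int64(134), np.int64(134), np.int64(135), np.int64(136), np.int64(145), np.int64(184), np.int64(194), np.int64(197), np.int64(197), np.int64(198), np.int64(199), np.int64(200), np.int64(201), np.int64(201), np.int64(200), np.int64(200), np.int64(200), np.int64(200)]
78 [np.int64(133), np.int64(133), np.int64(132), np.int64(133), np.int64(133), np.int64(133), np.int64(133), np.int64(132), np.int64(151), np.int64(176), np.int64(195), np.int64(192), np.int64(192), np.int64(196), np.int64(198), np.int64(199), np.int64(200), np.int64(201), np.int64(199), np.int64(199), np.int64(199), np.int64(199)]
tape 9.346938775510203 79
jar 1.0432098765432098 3
brush 33.7096 103
[np.int64(168), np.int64(169), np.int64(169), np.int64(169), np.int64(169), np.int64(169), np.int64(168), np.int64(169), np.int64(170), np.int64(147), np.int64(191), np.int64(211), np.int64(162), np.int64(194), np.int64(209), np.int64(206), np.int64(203), np.int64(207), np.int64(206), np.int64(209), np.int64(207), np.int64(204)]
```

The lid's edge lies at x ≈ -5 mm, which is where it belongs when shut. The arm never came near the brush or tape, so the picture differences there come from the arm's occlusion and the moved lid.

```bash
python3 -c "
from bench import *
print(close_job())"
```

```text
the job is handed in; nothing more can be done
None
```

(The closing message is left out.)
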